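Sweep leftover caps off a tilted tray

TASK

Two leftover red caps are stuck on the floor of the tilted steel tray. Take the wiper with the straight wide blade from the foam pad, sweep both caps with it down the tray and over the open lip into the cup below, without touching the caps with the fingers, and then stand the wiper upright again where you took it from.

Things in the scene. Friction and masses are not known exactly. Their poses are not given: they have to be found in the camera images.
- stand: Fixed tilted steel tray with a fixed white cup below its open lip. Origin on the table under the cup's centre; x level, from tray to cup (downhill), z up. Tray floor 200 long, 90 wide (y) between walls 16 high, tilted 15 deg: from the lip at x -28, z 80 up to x -221, z 132, where an end wall closes it. Cup: mouth radius 52, rim z 60 (all mm).
- wiper_mid (a point): Wiper, 140 g, 100 mm tall, upright on a 12 mm foam pad among a brush and a round tamper with the same handle, 115 mm apart, in any order. Point at its centre, 50 mm above its blade edges; z up. White handle 24 (x) by 36 (y) mm from 22 mm up to the top; grey head 26 (x) by 64 (y) mm with a rubber blade edge along y front and back, both alike.
- cap_a: Red screw cap, a disc 22 mm in diameter and 14 mm tall, 12 g, lying flat on the tray's floor in its upper half, in any place across; it does not slide by itself. Origin at the centre of its underside.
- cap_b: The second red cap, just like the first, lying nearer to the lip.
There are look-alikes about, which are no part of the job. Leave any blue look-alike of the part that bears wiper_mid alone.

How it is judged:
By the outcome, as a careful person would: the job done as asked, in the order asked, and still so for the second after the job is handed in, with the robot touching nothing.
It also fails if it takes over 58 s, if anything falls off the work surface, if the arm or the gripper's body presses on something with over 40 N, if the wrist force passes 120 N, or if a joint passes its speed limit or range.

ROBOT

A 7-joint arm with a two-finger parallel gripper is mounted at the origin on the work surface. World frame = base frame: x ahead of the robot, y to its left, z up, the work surface at z = 0. Lengths are in m, angles in rad, forces in N, time in s.
With the tool pointing down it reaches from about 0.35 to 0.9 m from the base axis. Payload 19.9 kg.
Tool frame: the origin (TCP) lies on the centre line of the jaws, within the pads' length; the fingertips stand 14 mm ahead of it and the grasp point (between the pads) lies 5 mm behind it; z points along the fingers, y is the line along which they close (so a half turn about z gives the same grasp; the last joint's range is limited). The gripper opens to 94 mm and grips with 3 to 60 N. Pads are 16 mm wide; open, the fingers measure 119 mm over their backs; the gripper's body (75 mm by 177 mm) begins 78 mm behind the grasp point.
Start: joints at [1.222, 0.417, -0.01, 1.614, 0.005, 1.111, -0.053], TCP at [0.189, -0.596, 0.219] pointing down, gripper open.
Joint ranges: [-2.81, 2.81], [-0.39, 2.02], [-1.27, 1.25], [0.06, 2.57], [-1.19, 4.33], [0.19, 2], [-2.82, 2.82]. Speed limits (rad/s): [1.89, 1.89, 2.39, 2.39, 3.01, 3.01, 3.01].

INTERFACE

Orientations are given as a unit quaternion [w, x, y, z].
In Python, from workcell import get_obs, grab_frame, camera_info, hand_in gives the robot as it stands. The module is installed in compiled form; this text tells all that it offers.
- The arm moves only by the tool servo_tool, never from a script. Its argument "moves" is a list of rows, each a list of 3 entries, a list of its own where there are three numbers: the opening, from -1 (shut) to 1 (fully open), so that 0 is half open, then the shift along the tool's x, y, z in mm, then the turn, a rotation vector about the tool's x, y, z in degrees. In form: [[jaw, [x, y, z], [ax, ay, az]], ...]. A call has 1 to 5 rows; each row is the pose to reach, as a shift and turn from the pose commanded when the call began, along the tool's axes at that moment; what a row does not reach only later rows make up. A row lasts 1/12 s, in which the tool goes at most 41.7 mm and 7.16 degrees, less where a joint would pass 70% of its speed; a pose out of reach is approached as far as the arm can. A call with a gripper value outside its range is refused whole. The fingers move at their own pace and stop on an object; "squeeze" is the grip in N (left out, the last holds). Time passes only in rows, so rows that repeat a pose let the fingers close. It gives the time, the measured TCP pose, the force, the opening and the grip force at its end, in the units of the state.
- get_obs(): the state, without advancing time (a new reading comes with each control period).
- grab_frame(name): name is "side" or "top"; returns (picture, depth): 420x560x3 uint8, red, green, blue; 420x560 float32, m along the optical axis (not along the pixel's ray), 0 where there is no reading.
- camera_info(name): a dict with "fovy" (degrees; the focal length in pixels is half the picture's height over the tangent of half this angle, whatever the lens; pixels are square), "cx", "cy" (the principal point, pixels), "camera_from_world" (4x4, takes a point from world to camera coordinates). Camera axes: x right, y up, looking along -z (the intrinsics and any distortion apply to the point x, -y, -z); pixel columns grow to the right and rows downward; lengths in m; the calibration is good to about 2 mm. A picture is of the moment at which its call begins. camera_info takes no time and is no camera call.
- hand_in(): hands the job in; it is judged then, once.
The state is a dict: "t": time; "joint_positions": joint angles; "qvel": joint speeds; "joint_torque": joint torques, N m; "tool_pos": TCP position; "eef_rot": TCP orientation; "wrist_force": force on the tool from outside, world axes, zero at the start; "wrist_torque": the same for the moment, N m; "gripper_width": finger opening in m; "grip_force": force on a finger pad.
Only numpy, scipy, OpenCV 4.12 (cv2) and the standard library are available. Lean on these libraries where they do the work, as an engineer would, in place of code of your own. Each camera call takes 0.05 s, during which the arm holds its last target. There are 200 camera calls.

## Working session

There is one attempt and no reset: what is moved stays moved. The work goes in short steps, Python scripts to look and compute and a tool call to move; the robot and the scene stay as the last step left them, time stands still between calls to the robot, and variables do not carry over. Pictures are saved under pics/ and viewed, at most 10 in all, crops included, and the job is handed in when it is done.

Besides the shell and the picture viewer there is one more tool, called after "Request:" by a JSON object that holds its "fn" and its "kwargs", one argument or row to a line. servo_tool: Moves the arm, as the interface text tells. Its arguments: {"type":"object","properties":{"moves":{"type":"array","items":{"type":"array"}},"squeeze":{"type":"number"}},"required":["moves"]}

```bash
mkdir -p pics; cat > h.py <<'E'
import numpy as np, cv2, json
from workcell import *
def save(name,out):
    im,d=grab_frame(name); cv2.imwrite(f'pics/{out}.png',im[:,:,::-1]); np.savez(f'{out}.npz',im=im,d=d); return im,d
def K(name):
    i=camera_info(name); f=210/np.tan(np.radians(i['fovy'])/2); return f,i['cx'],i['cy'],np.array(i['camera_from_world'])
def pts(name,d):
    f,cx,cy,T=K(name); v,u=np.mgrid[:d.shape[0],:d.shape[1]]
    P=np.stack([(u-cx)/f*d,-(v-cy)/f*d,-d,np.ones_like(d)],-1)
    return (P@np.linalg.inv(T).T)[...,:3]
E
python3 - <<'E'
from h import *
for n in('side','top'):
    save(n,n+'0'); i=camera_info(n); print({k:v for k,v in i.items()}); 
print(get_obs())
E
```

```text
{'fovy': 44.98345205934967, 'cx': 279.42893904585816, 'cy': 209.41431492234722, 'camera_from_world': array([[-0.98123265, -0.19273231, -0.00606176,  0.50378658],
       [ 0.13301084, -0.69927146,  0.70237279, -0.07907508],
       [-0.13960875,  0.68838484,  0.71178348, -0.94309326],
       [ 0.        ,  0.        ,  0.        ,  1.        ]])}
{'fovy': 46.978350471911796, 'cx': 274.53661012622126, 'cy': 210.1089491879813, 'camera_from_world': array([[ 0.02881999, -0.99941157,  0.0185991 ,  0.03231277],
       [ 0.9879271 ,  0.03131237,  0.15172204, -0.48295462],
       [-0.15221515,  0.01400192,  0.9882482 , -0.77587619],
       [ 0.        ,  0.        ,  0.        ,  1.        ]])}
{'t': 0.1, 'joint_positions': array([ 1.22249484,  0.41789024, -0.01028674,  1.61411218,  0.00466812,
        1.11070044, -0.05298709]), 'qvel': array([ 1.80495224e-03, -1.59932178e-03,  1.01724676e-03, -1.45930178e-03,
        8.12300226e-04, -5.50297923e-04, -7.68929918e-05]), 'joint_torque': array([ 1.96758650e-03, -8.52585626e+01,  6.40257150e-01, -4.26691461e+01,
       -4.88835317e-02,  1.64081814e-02,  7.45183047e-05]), 'tool_pos': array([ 0.18864858, -0.59550865,  0.21890366]), 'eef_rot': array([-5.31006881e-04,  9.88257637e-01,  1.52795771e-01, -1.14129494e-04]), 'wrist_force': array([ 0.10875039, -0.09885576,  0.28874648]), 'wrist_torque': array([0.02751361, 0.00143468, 0.01865288]), 'grip_force': 0.0, 'gripper_width': 0.09423704456069043}
```

View pics/side0.png

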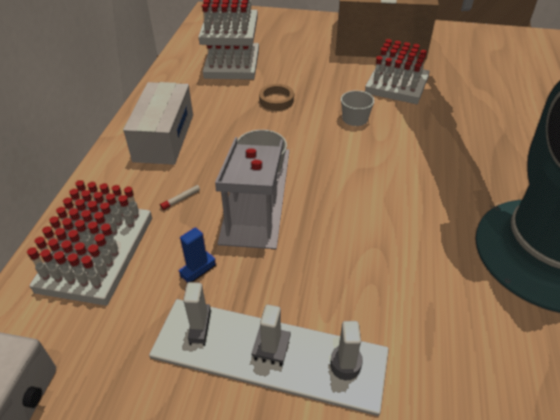

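View pics/top0.png

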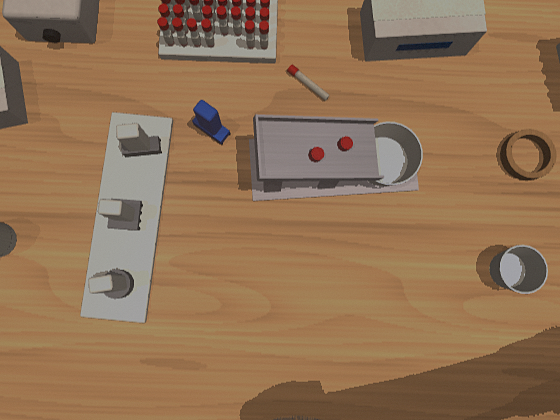

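Side view: the foam pad is at the bottom, with tools at about (197,315), (270,335) and (348,350), and the tray is at (250,190) with red caps at (251,153) and (257,164). In the top view the tray runs along image columns, with its lip at the right and caps at (317,154) and (346,143). The tools are at (138,138), (120,210) and (110,283).

```bash
python3 - <<'E'
from h import *
a=np.load('side0.npz');b=np.load('top0.npz')
c1=cv2.resize(a['im'][270:400,150:400],None,fx=3.1,fy=3.1,interpolation=2)[:, :790]
c2=cv2.resize(b['im'][100:330,70:240],None,fx=2.5,fy=2.5,interpolation=2)
cv2.imwrite('pics/c1.png',c1[:,:,::-1]);cv2.imwrite('pics/c2.png',c2[:,:,::-1])
for n,z in(('side',a),('top',b)):
    P=pts(n,z['d']);np.save(n+'P.npy',P)
    hsv=cv2.cvtColor(z['im'],cv2.COLOR_RGB2HSV)
    m=((hsv[...,0]<8)|(hsv[...,0]>172))&(hsv[...,1]>150)&(hsv[...,2]>90)
    k,l,s,ce=cv2.connectedComponentsWithStats(m.astype(np.uint8))
    for i in range(1,k):
        if s[i,4]>60: q=P[l==i]; print(n,s[i],ce[i].round(1),np.median(q,0).round(4),'top pts',q[q[:,2]>np.percentile(q[:,2],50)].mean(0).round(4))
T=np.load('topP.npy')
for p in[(138,138),(128,130),(150,146),(120,210),(110,283),(105,260),(110,165),(140,305),(320,130),(365,160),(275,130),(275,175),(257,118),(257,180),(376,120),(376,180),(390,140),(420,150),(300,190),(205,105)]: print(p,T[p[1],p[0]].round(4))
E
```

```text
side [381  39  11  12  70] [386.   44.5] [ 0.3424 -0.5629  0.0952] top pts [ 0.3434 -0.5557  0.0962]
side [390  40  11  13  71] [395.3  46.1] [ 0.3186 -0.5566  0.0948] top pts [ 0.3201 -0.55    0.0962]
side [396  42  14  22 116] [402.5  52.2] [ 0.3003 -0.5316  0.095 ] top pts [ 0.2999 -0.5248  0.0961]
side [409  44  11  12  71] [413.9  49.5] [ 0.2715 -0.5467  0.095 ] top pts [ 0.2724 -0.5434  0.0961]
side [ 53 227  12   9  62] [ 59.1 231.1] [0.8543 0.1976 0.0957] top pts [0.8525 0.1975 0.0968]
side [ 39 249  11   8  61] [ 44.6 252.8] [0.8535 0.246  0.0959] top pts [0.8527 0.2466 0.0965]
top [158   3  10  10  72] [162.9   7.9] [0.8056 0.2429 0.0949] top pts [0.7929 0.2377 0.1164]
top [173   4  10   9  70] [177.5   8.2] [0.8069 0.2191 0.0947] top pts [0.8051 0.2181 0.0958]
top [202   5  10   9  68] [206.4   9.2] [0.807  0.1711 0.0948] top pts [0.8059 0.1704 0.0959]
top [217   5   9  10  69] [221.    9.9] [0.8064 0.1463 0.0953] top pts [0.8056 0.1463 0.0964]
top [231   6   9  10  67] [235.2  10.3] [0.8059 0.1229 0.095 ] top pts [0.8051 0.1233 0.0962]
top [245   6  10  10  72] [249.8  10
[... 1007 characters left out ...]
7]
(138, 138) [0.5798 0.266  0.101 ]
(128, 130) [0.5889 0.2793 0.1119]
(150, 146) [0.5862 0.2632 0.0348]
(120, 210) [0.4634 0.283  0.1085]
(110, 283) [0.3533 0.2891 0.1092]
(105, 260) [0.391  0.3315 0.0113]
(110, 165) [0.5563 0.3364 0.0112]
(140, 305) [0.3178 0.2671 0.0114]
(320, 130) [ 0.6014 -0.0202  0.1055]
(365, 160) [ 0.5607 -0.0959  0.0843]
(275, 130) [0.5931 0.051  0.1232]
(275, 175) [0.5222 0.049  0.1235]
(257, 118) [0.6033 0.0787 0.1461]
(257, 180) [0.5111 0.0757 0.1348]
(376, 120) [ 0.6251 -0.1117  0.094 ]
(376, 180) [ 0.5292 -0.1144  0.0807]
(390, 140) [ 0.6203 -0.157   0.0054]
(420, 150) [ 0.5882 -0.1939  0.0578]
(300, 190) [0.5242 0.0025 0.003 ]
(205, 105) [0.6377 0.1635 0.1015]
```

View pics/c1.png

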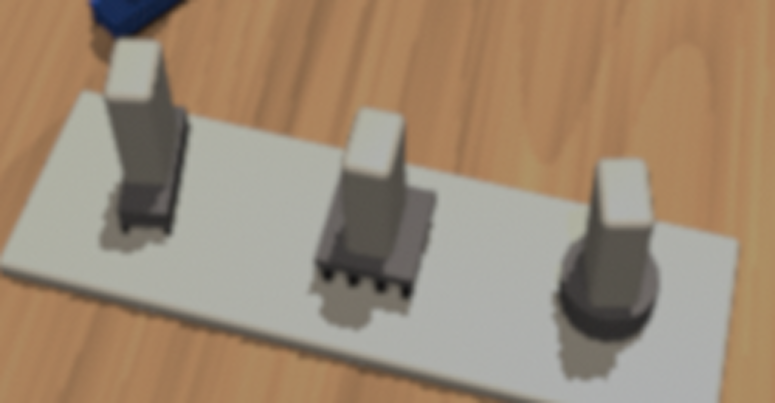

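View pics/c2.png

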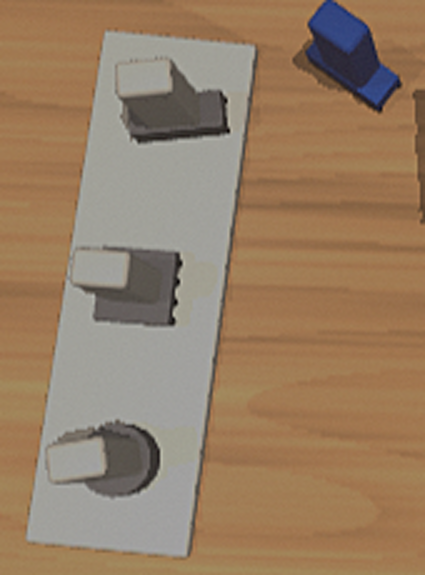

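The wiper is the first tool, at top-view pixel (138,138): its head is smooth with two straight edges. The middle tool has bristle teeth and the last one is round. Next I measure the handle top, the tray axis and the caps.

```bash
python3 - <<'E'
from h import *
S=np.load('sideP.npy');T=np.load('topP.npy')
def rect(q):
    q=(q[:,:2]*1000).astype(np.float32); r=cv2.minAreaRect(q); return np.round(r[0],1),np.round(r[1],1),round(r[2],1)
for n,P in(('side',S),('top',T)):
    box=lambda x0,x1,y0,y1,z0,z1:P[(P[...,0]>x0)&(P[...,0]<x1)&(P[...,1]>y0)&(P[...,1]<y1)&(P[...,2]>z0)&(P[...,2]<z1)]
    q=box(.53,.64,.2,.33,.106,.125); print(n,'handle top',len(q),rect(q),np.median(q[:,2]).round(4))
    q=box(.53,.64,.2,.33,.018,.04); print(n,'head',len(q),rect(q))
    q=box(.2,.75,.15,.45,.005,.02); print(n,'pad',rect(q))
    q=box(.45,.7,-.3,.15,.05,.17); 
    # tray floor plane: robust fit
    f=box(.53,.61,-.1,.06,.07,.135)
    A=np.c_[f[:,:2],np.ones(len(f))];w=np.ones(len(f),bool)
    for _ in range(8):
        c=np.linalg.lstsq(A[w],f[w,2],rcond=None)[0]; w=abs(A@c-f[:,2])<.003
    print(n,'plane',c.round(4),'tilt',np.degrees(np.arctan(np.hypot(*c[:2]))).round(2),'downhill',np.degrees(np.arctan2(-c[1],-c[0])).round(2),w.sum())
    h=q[:,2]-(q[:,:2]@c[:2]+c[2])
    W=q[(h>.013)&(h<.02)&(q[:,1]>-.13)]; print(n,'walls',len(W),rect(W),np.median(h[(h>.013)&(h<.02)]))
    cu=box(.45,.72,-.3,-.1,.055,.062); print(n,'rim',len(cu),cv2.minEnclosingCircle((cu[:,:2]*1000).astype(np.float32)) if len(cu) else 0)
    im=np.load(n+'0.npz')['im'];hsv=cv2.cvtColor(im,cv2.COLOR_RGB2HSV)
    m=((hsv[...,0]<8)|(hsv[...,0]>172))&(hsv[...,1]>150)&(hsv[...,2]>60)&(P[...,0]>.5)&(P[...,0]<.65)&(abs(P[...,1]+.03)<.09)&(P[...,2]<.15)
    k,l,s,ce=cv2.connectedComponentsWithStats(m.astype(np.uint8))
    for i in range(1,k):
        if s[i,4]>20:
            g=P[l==i]; hh=g[:,2]-(g[:,:2]@c[:2]+c[2]); t=g[hh>.009]; print(n,'cap',ce[i].round(1),t.mean(0).round(4),hh.max().round(4))
E
```

```text
side handle top 338 (array([587.8, 286.1]), array([24.3, 36.2]), 8.3) 0.1116
side head 366 (array([587.7, 284.8]), array([26.5, 65.7]), 8.7)
side pad (array([475.7, 259.3]), array([200.4, 376.1]), 86.1)
side plane [-0.0285  0.268   0.1263] tilt 15.08 downhill -83.94 1278
side walls 502 (array([569.1, -16. ]), array([ 98.2, 201.2]), 5.6) 0.015869372476626953
side rim 168 ((581.1387329101562, -142.07388305664062), 55.16261291503906)
side cap [250.5 152.6] [ 0.5803 -0.053   0.109 ] 0.0167
side cap [256.  164.2] [ 0.558  -0.0065  0.1223] 0.0166
top handle top 333 (array([588.5, 281.1]), array([24.3, 35.4]), 8.3) 0.1103
top head 348 (array([588.1, 281.9]), array([27.2, 65. ]), 8.3)
top pad (array([469.3, 258. ]), array([196., 362.]), 86.1)
top plane [-0.0241  0.265   0.1237] tilt 14.9 downhill -84.8 4346
top walls 1201 (array([569.3, -19.8]), array([ 99.4, 197.6]), 5.5) 0.016086432679302015
top rim 317 ((581.0703125, -143.16249084472656), 54.94206237792969)
top cap [345.6 142.9] [ 0.5812 -0.0612  0.1082] 0.0181
top cap [316.7 153.5] [ 0.559  -0.0145  0.1212] 0.0187
```

Request:
{"fn": "servo_tool", "kwargs": {
  "moves": [
    [0.2,[27,-30,-6],[0,0,0]],
    [0.2,[54,-59,-12],[0,0,0]],
    [0.2,[80,-89,-18],[0,0,0]],
    [0.2,[107,-119,-24],[0,0,0]],
    [0.2,[134,-148,-30],[0,0,0]]
  ]
}}

```text
t: 0.52
tool_pos: [0.272, -0.4122, 0.2494]
eef_rot: [-0.0, 0.988, 0.153, -0.0]
wrist_force: [1.5, 0.0, -0.3]
gripper_width: 0.0641
grip_force: 0.0
```

Request:
{"fn": "servo_tool", "kwargs": {
  "moves": [
    [0.2,[27,-30,0],[0,0,0]],
    [0.2,[54,-59,0],[0,0,0]],
    [0.2,[80,-89,0],[0,0,0]],
    [0.2,[107,-119,0],[0,0,0]],
    [0.2,[134,-148,0],[0,0,0]]
  ]
}}

```text
t: 0.93
tool_pos: [0.355, -0.2307, 0.2494]
eef_rot: [0.0, 0.988, 0.153, -0.0]
wrist_force: [0.9, -0.7, 0.2]
gripper_width: 0.0562
grip_force: 0.0
```

Request:
{"fn": "servo_tool", "kwargs": {
  "moves": [
    [0.2,[27,-30,0],[0,0,0]],
    [0.2,[54,-59,0],[0,0,0]],
    [0.2,[80,-89,0],[0,0,0]],
    [0.2,[107,-119,0],[0,0,0]],
    [0.2,[134,-148,0],[0,0,0]]
  ]
}}

```text
t: 1.35
tool_pos: [0.4381, -0.0491, 0.2496]
eef_rot: [0.0, 0.988, 0.153, 0.0]
wrist_force: [1.9, -0.3, 0.3]
gripper_width: 0.0564
grip_force: 0.0
```

Request:
{"fn": "servo_tool", "kwargs": {
  "moves": [
    [0.2,[27,-30,0],[0,0,0]],
    [0.2,[54,-59,0],[0,0,0]],
    [0.2,[80,-89,0],[0,0,0]],
    [0.2,[107,-119,0],[0,0,0]],
    [0.2,[134,-148,0],[0,0,0]]
  ]
}}

```text
t: 1.77
tool_pos: [0.5213, 0.1323, 0.2493]
eef_rot: [0.0, 0.988, 0.153, -0.0]
wrist_force: [-0.0, -0.3, 0.7]
gripper_width: 0.0563
grip_force: 0.0
```

Request:
{"fn": "servo_tool", "kwargs": {
  "moves": [
    [0.2,[0,0,0],[0,0,-7]],
    [0.2,[0,0,0],[0,0,-14]],
    [0.2,[0,0,0],[0,0,-21]],
    [0.2,[0,0,0],[0,0,-28]],
    [0.2,[0,0,0],[0,0,-35]]
  ]
}}

```text
t: 2.18
tool_pos: [0.5207, 0.1305, 0.2492]
eef_rot: [-0.0, 0.895, 0.446, -0.0]
wrist_force: [0.6, 0.7, -0.7]
gripper_width: 0.0563
grip_force: 0.0
```

Request:
{"fn": "servo_tool", "kwargs": {
  "moves": [
    [0.2,[0,0,0],[0,0,-7]],
    [0.2,[0,0,0],[0,0,-14]],
    [0.2,[0,0,0],[0,0,-21]],
    [0.2,[0,0,0],[0,0,-28]],
    [0.2,[0,0,0],[0,0,-35]]
  ]
}}

```text
t: 2.6
tool_pos: [0.5208, 0.1303, 0.2493]
eef_rot: [-0.0, 0.72, 0.694, -0.0]
wrist_force: [0.5, -0.1, 0.4]
gripper_width: 0.0559
grip_force: 0.0
```

```bash
cat >> h.py <<'E'
from scipy.spatial.transform import Rotation as R
def delta(pos,yaw,tilt=0):
    """target TCP; tool y horizontally at yaw deg (tool down), then tilt deg about tool x"""
    o=get_obs(); C=R.from_quat(o['eef_rot'],scalar_first=True)
    a=np.radians(yaw); y=np.array([np.cos(a),np.sin(a),0]); z=np.array([0,0,-1.]); 
    G=R.from_matrix(np.c_[np.cross(y,z),y,z])*R.from_euler('x',tilt,degrees=True)
    print('shift',(C.inv().apply(np.array(pos)-o['tool_pos'])*1000).round(1),'rot',np.degrees((C.inv()*G).as_rotvec()).round(2))
E
python3 -c "
from h import *
delta((.588,.2835,.16),8.3)"
```

```text
shift [155.5  61.6  89.2] rot [ -0.03   0.   -10.38]
```

Request:
{"fn": "servo_tool", "kwargs": {
  "moves": [
    [0.2,[37,15,0],[0,0,-5]],
    [0.2,[74,30,0],[0,0,-10.4]],
    [0.2,[111,45,20],[0,0,-10.4]],
    [0.2,[145,60,50],[0,0,-10.4]],
    [0.2,[155.5,61.5,89],[0,0,-10.4]]
  ]
}}

```text
t: 3.02
tool_pos: [0.5898, 0.2854, 0.1667]
eef_rot: [0.0, 0.656, 0.755, 0.002]
wrist_force: [0.8, 0.8, 0.0]
gripper_width: 0.0564
grip_force: 0.0
```

```bash
python3 -c "
from h import *
save('side','side1')
delta((.588,.2835,.082),8.3)"
```

```text
shift [-1.4  2.2 75.3] rot [-0.4  -0.02 -0.1 ]
```

View pics/side1.png

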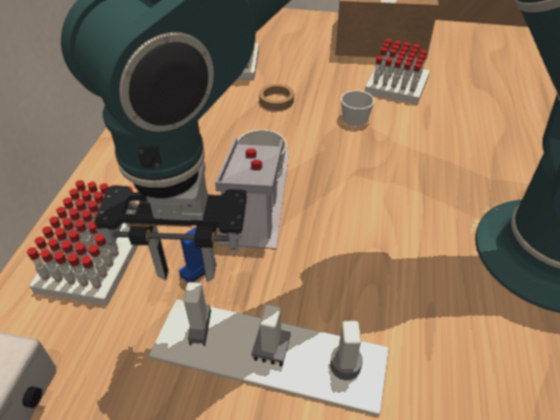

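The fingers hang just above the handle, with tips at about (160,268) and (208,270) and the handle top at (194,287). I'll check the straddle with depth before descending.

```bash
python3 -c "
from h import *
o=get_obs();print(o['tool_pos'])
for n in('side','top'):
    d=(np.load('side1.npz')['d'] if n=='side' else save('top','top1')[1]);P=pts(n,d)
    q=P[(abs(P[...,0]-.588)<.08)&(abs(P[...,1]-.2835)<.04)&(P[...,2]>.13)&(P[...,2]<.18)]
    for s in(q[q[:,0]<.588],q[q[:,0]>=.588]): print(n,len(s),s.min(0).round(3) if len(s) else '',s.max(0).round(3) if len(s) else '')
delta((.588,.2835,.082),8.3)"
```

```text
[0.58610616 0.28466136 0.15730192]
side 114 [0.548 0.272 0.151] [0.561 0.293 0.18 ]
side 150 [0.615 0.282 0.151] [0.628 0.302 0.18 ]
top 0  
top 0  
shift [ 0.6  3.1 77.9] rot [-0.47  0.03 -0.12]
```

Request:
{"fn": "servo_tool", "kwargs": {
  "moves": [
    [0.2,[0,1,20],[0,0,0]],
    [0.2,[0,1,40],[0,0,0]],
    [0.2,[0,1,60],[0,0,0]],
    [0.2,[0,1,77],[0,0,0]],
    [0.2,[0,1,77],[0,0,0]]
  ],
  "squeeze": 35
}}

```text
t: 3.53
tool_pos: [0.5884, 0.2795, 0.0872]
eef_rot: [-0.001, 0.656, 0.754, -0.002]
wrist_force: [0.6, -0.5, 0.1]
gripper_width: 0.0564
grip_force: 0.0
```

Request:
{"fn": "servo_tool", "kwargs": {
  "moves": [
    [-0.6,[0,0,0],[0,0,0]],
    [-0.6,[0,0,0],[0,0,0]],
    [-0.6,[0,0,0],[0,0,0]],
    [-0.6,[0,0,0],[0,0,0]],
    [-0.6,[0,0,0],[0,0,0]]
  ]
}}

```text
t: 3.95
tool_pos: [0.5896, 0.2812, 0.0901]
eef_rot: [0.0, 0.656, 0.755, 0.0]
wrist_force: [0.4, 0.3, -1.2]
gripper_width: 0.0267
grip_force: 0.0
```

```bash
python3 -c "
from h import *
o=get_obs();print(o['tool_pos'],o['gripper_width'],o['grip_force'],o['wrist_force'])
delta((.588,.2835,.082),8.3)"
```

```text
[0.5896058  0.28122624 0.0901253 ] 0.02666657497895441 0.0 [ 0.38626021  0.25040593 -1.24420202]
shift [ 2.5 -1.3  8.1] rot [ 0.06 -0.01 -0.33]
```

Request:
{"fn": "servo_tool", "kwargs": {
  "moves": [
    [-1,[0,0,0],[0,0,0]],
    [-1,[0,0,0],[0,0,0]],
    [-1,[0,0,0],[0,0,0]],
    [-1,[0,0,0],[0,0,0]],
    [-1,[0,0,0],[0,0,0]]
  ]
}}

```text
t: 4.37
tool_pos: [0.5896, 0.2813, 0.0899]
eef_rot: [0.0, 0.656, 0.755, 0.0]
wrist_force: [-0.5, -1.5, 7.3]
gripper_width: 0.0241
grip_force: 35.0
```

```bash
python3 -c "
from h import *
o=get_obs();print(o['tool_pos'],o['eef_rot'],o['gripper_width'],o['grip_force'],o['wrist_force'])
delta((.588,.2835,.082),8.3)"
```

```text
[0.58955276 0.28125258 0.08990847] [2.11120211e-04 6.56222871e-01 7.54567041e-01 2.81177618e-04] 0.02411971436929248 34.99014437198639 [-0.46352066 -1.54419844  7.33223432]
shift [ 2.4 -1.2  7.9] rot [ 0.04 -0.   -0.32]
```

Request:
{"fn": "servo_tool", "kwargs": {
  "moves": [
    [-1,[0,0,-10],[0,0,0]],
    [-1,[0,0,-40],[0,0,0]],
    [-1,[0,0,-80],[0,0,0]],
    [-1,[0,0,-120],[0,0,0]],
    [-1,[0,0,-170],[0,0,0]]
  ]
}}

```text
t: 4.78
tool_pos: [0.5886, 0.2811, 0.2531]
eef_rot: [-0.0, 0.656, 0.755, -0.0]
wrist_force: [1.2, -0.3, -0.8]
gripper_width: 0.0241
grip_force: 35.0
```

Request:
{"fn": "servo_tool", "kwargs": {
  "moves": [
    [-1,[0,0,0],[0,0,7]],
    [-1,[0,0,0],[0,0,14]],
    [-1,[0,0,0],[0,0,21]],
    [-1,[0,0,0],[0,0,28]],
    [-1,[0,0,0],[0,0,35]]
  ]
}}

```text
t: 5.2
tool_pos: [0.589, 0.2812, 0.2516]
eef_rot: [-0.0, 0.854, 0.52, 0.0]
wrist_force: [-0.5, 0.3, -0.4]
gripper_width: 0.0239
grip_force: 35.0
```

Request:
{"fn": "servo_tool", "kwargs": {
  "moves": [
    [-1,[0,0,0],[0,0,7]],
    [-1,[0,0,0],[0,0,14]],
    [-1,[0,0,0],[0,0,21]],
    [-1,[0,0,0],[0,0,28]],
    [-1,[0,0,0],[0,0,35]]
  ]
}}

```text
t: 5.62
tool_pos: [0.589, 0.2813, 0.2516]
eef_rot: [-0.0, 0.971, 0.239, -0.0]
wrist_force: [0.2, -0.3, -0.6]
gripper_width: 0.0238
grip_force: 35.0
```

Request:
{"fn": "servo_tool", "kwargs": {
  "moves": [
    [-1,[0,0,0],[0,0,7]],
    [-1,[0,0,0],[0,0,14]],
    [-1,[0,0,0],[0,0,22.4]],
    [-1,[0,0,0],[0,0,22.4]]
  ]
}}

```text
t: 5.95
tool_pos: [0.589, 0.2814, 0.2516]
eef_rot: [-0.0, 0.999, 0.046, 0.0]
wrist_force: [0.2, -0.4, -1.3]
gripper_width: 0.0235
grip_force: 35.0
```

```bash
python3 -c "
from h import *
a=np.radians(-84.4);d=np.array([np.cos(a),np.sin(a),0]);cup=np.array([.581,-.1425,0])
n=np.sin(np.radians(15))*d+[0,0,np.cos(np.radians(15))]
P=cup-.172*d+[0,0,.118]; up=P+n*(.078+.040); dn=P+n*.0795
o=get_obs();print(o['tool_pos'],o['gripper_width'],o['grip_force'],o['wrist_force'],o['joint_positions'].round(2));print(up,dn)
delta(up,-84.4);delta(up,-84.4,15)"
```

```text
[0.58899165 0.2814062  0.25155364] 0.023475716614813364 34.98589217662811 [ 0.24786561 -0.4313418  -1.26261916] [-0.14  0.49 -0.51  1.49  0.24  1.23 -2.15]
[ 0.56719599 -0.00171578  0.23197925] [0.56622362 0.0082012  0.1947911 ]
shift [-47.5 280.   19.5] rot [-0.02 -0.   -0.37]
shift [-47.5 280.   19.5] rot [14.98 -0.05 -0.37]
```

Request:
{"fn": "servo_tool", "kwargs": {
  "moves": [
    [-1,[-7,38,0],[0,0,0]],
    [-1,[-14,76,0],[0,0,0]],
    [-1,[-20,114,0],[0,0,0]],
    [-1,[-27,152,0],[0,0,0]],
    [-1,[-34,190,0],[0,0,0]]
  ]
}}

```text
t: 6.37
tool_pos: [0.5733, 0.0872, 0.2514]
eef_rot: [-0.0, 0.999, 0.051, 0.0]
wrist_force: [1.1, 0.0, -0.7]
gripper_width: 0.0243
grip_force: 35.0
```

Request:
{"fn": "servo_tool", "kwargs": {
  "moves": [
    [-1,[-5,30,0],[5,0,0]],
    [-1,[-10,60,0],[10,0,0]],
    [-1,[-13.5,90,0],[15,0,-0.4]],
    [-1,[-13.5,90,0],[15,0,-0.4]],
    [-1,[-13.5,90,0],[15,0,-0.4]]
  ]
}}

```text
t: 6.78
tool_pos: [0.5692, -0.006, 0.2507]
eef_rot: [-0.13, 0.99, 0.05, -0.006]
wrist_force: [-0.1, 1.4, -1.1]
gripper_width: 0.0238
grip_force: 35.0
```

```bash
python3 -c "
from h import *
o=get_obs();print(o['tool_pos'],o['gripper_width'],o['wrist_force'],o['joint_positions'].round(2))
delta([0.5672,-0.0017,0.232],-84.4,15);delta([.5662,.0082,.1948],-84.4,15)
save('side','side2');save('top','top2')"
```

```text
[ 0.56916941 -0.00602282  0.2506619 ] 0.023787635895298455 [-0.10056606  1.43460494 -1.05111053] [ 0.48  0.36 -0.48  1.68 -0.1   1.17 -1.41]
shift [-1.5  0.5 19.2] rot [-0.    0.    0.19]
shift [-1.6  0.5 57.7] rot [-0.    0.    0.19]
```

View pics/side2.png

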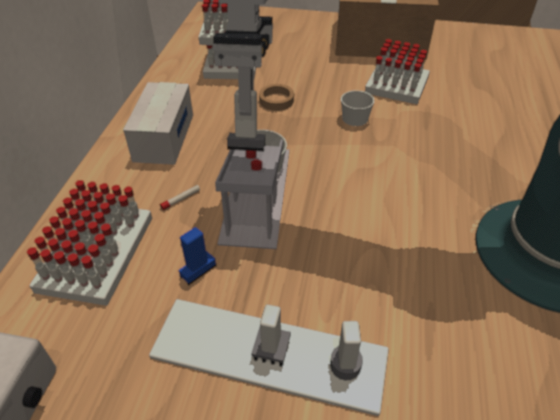

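The wiper is firmly held above the tray, with its head at (247,142) and the caps below at (256,164). I'll check the clearance and position of the blade from depth.

```bash
python3 -c "
from h import *
a=np.radians(-84.4);d=np.array([np.cos(a),np.sin(a),0]);c=np.array([np.cos(a+np.pi/2),np.sin(a+np.pi/2),0]);t=np.radians(15)
dd=np.cos(t)*d-[0,0,np.sin(t)];n=np.sin(t)*d+[0,0,np.cos(t)];lip=np.array([.581,-.1425,0])-.028*d+[0,0,.08]
o=get_obs();print('tcp s,c,h',[(1000*(o['tool_pos']-lip)@v).round(1) for v in(dd,c,n)])
for nm in('side','top'):
    P=pts(nm,np.load(nm+'2.npz')['d'])-lip; q=P.reshape(-1,3)@np.c_[dd,c,n]*1000
    m=(abs(q[:,0]+130)<60)&(abs(q[:,1])<40)&(q[:,2]>40)&(q[:,2]<90); g=q[m]; lo=g[(g[:,2]<75)]
    print(nm,len(lo),np.percentile(lo,[1,50,99],axis=0).round(1).tolist(),'minh',g[:,2].min().round(1))
    fl=q[(abs(q[:,0]+90)<80)&(abs(q[:,1])<35)&(abs(q[:,2])<8)]; print('floor h',np.median(fl[:,2]).round(1),len(fl))
    w=q[(abs(q[:,0]+100)<90)&(abs(q[:,2]-16)<3)&(abs(q[:,1])<60)]; print('walls c',np.percentile(w[:,1],[1,99]).round(1))
"
```

```text
tcp s,c,h [np.float64(-154.0), np.float64(1.9), np.float64(136.0)]
side 349 [[-167.3, -28.9, 58.4], [-163.9, 1.2, 66.9], [-140.4, 34.4, 74.6]] minh 57.3
floor h -0.6 1111
walls c [-48.5  49.4]
top 216 [[-165.0, -29.3, 56.8], [-164.2, -6.9, 67.2], [-139.6, 29.9, 74.8]] minh 55.9
floor h -0.7 2998
walls c [-49.1  49.1]
```

Request:
{"fn": "servo_tool", "kwargs": {
  "moves": [
    [-1,[-1.5,0,15],[0,0,0]],
    [-1,[-1.5,0,30],[0,0,0]],
    [-1,[-1.5,0,42],[0,0,0]],
    [-1,[-1.5,0,50],[0,0,0]],
    [-1,[-1.5,0,50],[0,0,0]]
  ]
}}

```text
t: 7.3
tool_pos: [0.5657, 0.0122, 0.2013]
eef_rot: [-0.131, 0.99, 0.053, -0.007]
wrist_force: [-0.3, 0.2, -1.5]
gripper_width: 0.0241
grip_force: 35.0
```

Request:
{"fn": "servo_tool", "kwargs": {
  "moves": [
    [-1,[0,0,2],[0,0,0]],
    [-1,[0,0,4],[0,0,0]],
    [-1,[0,0,6],[0,0,0]],
    [-1,[0,0,6],[0,0,0]]
  ]
}}

```text
t: 7.63
tool_pos: [0.5663, 0.0121, 0.1968]
eef_rot: [-0.13, 0.99, 0.052, -0.006]
wrist_force: [-0.1, -0.4, -0.5]
gripper_width: 0.0244
grip_force: 35.0
```

```bash
cat >> h.py <<'E'
a=np.radians(-84.4);d=np.array([np.cos(a),np.sin(a),0]);c=np.array([np.cos(a+np.pi/2),np.sin(a+np.pi/2),0]);t=np.radians(15)
dd=np.cos(t)*d-[0,0,np.sin(t)];n=np.sin(t)*d+[0,0,np.cos(t)];lip=np.array([.581,-.1425,0])-.028*d+[0,0,.08]
def tcp():
    o=get_obs();print('tcp s,c,h',[(1000*(o['tool_pos']-lip)@v).round(1) for v in(dd,c,n)],o['wrist_force'].round(1))
E
python3 -c "
from h import *
tcp()"
```

```text
tcp s,c,h [np.float64(-153.2), np.float64(0.5), np.float64(79.9)] [-0.1 -0.4 -0.5]
```

Request:
{"fn": "servo_tool", "kwargs": {
  "moves": [
    [-1,[0,10,0.5],[0,0,0]],
    [-1,[0,20,0.5],[0,0,0]],
    [-1,[0,30,0.5],[0,0,0]],
    [-1,[0,38,0.5],[0,0,0]],
    [-1,[0,46,0.5],[0,0,0]]
  ]
}}

```text
t: 8.05
tool_pos: [0.5709, -0.0334, 0.1841]
eef_rot: [-0.13, 0.99, 0.051, -0.006]
wrist_force: [-0.2, 0.1, -0.5]
gripper_width: 0.0239
grip_force: 35.0
```

Request:
{"fn": "servo_tool", "kwargs": {
  "moves": [
    [-1,[0,8,0],[0,0,0]],
    [-1,[0,16,0],[0,0,0]],
    [-1,[0,24,0],[0,0,0]],
    [-1,[0,32,0],[0,0,0]],
    [-1,[0,40,0],[0,0,0]]
  ]
}}

```text
t: 8.47
tool_pos: [0.575, -0.0711, 0.1739]
eef_rot: [-0.13, 0.99, 0.052, -0.006]
wrist_force: [0.5, 0.0, -0.9]
gripper_width: 0.0237
grip_force: 35.0
```

```bash
python3 -c "
from h import *
tcp();save('top','top3');a=np.load('side0.npz')
x,_=save('side','side3');y=np.load('top3.npz')['im']
cv2.imwrite('pics/s3.png',np.hstack([cv2.resize(x[100:250,180:330],(400,400)),cv2.resize(y[80:230,240:440],(400,400))])[:,:,::-1])"
```

```text
tcp s,c,h [np.float64(-66.5), np.float64(1.0), np.float64(79.4)] [ 0.5  0.  -0.9]
```

View pics/s3.png

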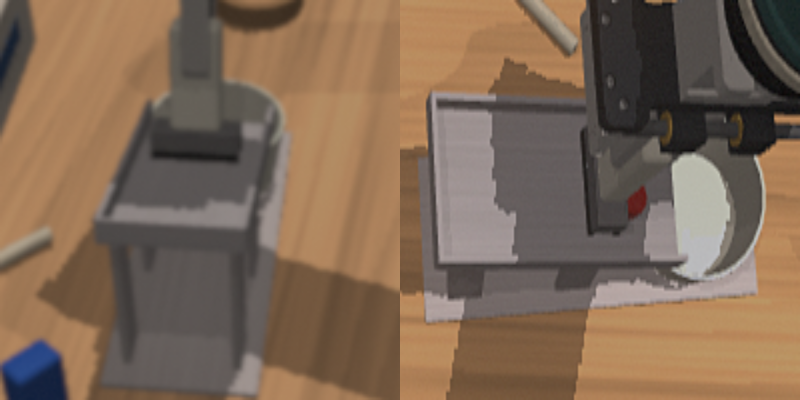

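The blade spans the tray with both caps ahead of it; one shows at (636,203) in the mosaic and nothing is left behind the blade. I'll continue over the lip.

Request:
{"fn": "servo_tool", "kwargs": {
  "moves": [
    [-1,[0,7,0],[0,0,0]],
    [-1,[0,14,0],[0,0,0]],
    [-1,[0,21,0],[0,0,0]],
    [-1,[0,28,0],[0,0,0]],
    [-1,[0,34,0],[0,0,0]]
  ]
}}

```text
t: 8.98
tool_pos: [0.5784, -0.1039, 0.165]
eef_rot: [-0.13, 0.99, 0.052, -0.006]
wrist_force: [0.3, -0.1, -1.6]
gripper_width: 0.0239
grip_force: 35.0
```

Request:
{"fn": "servo_tool", "kwargs": {
  "moves": [
    [-1,[0,6,0],[0,0,0]],
    [-1,[0,12,0],[0,0,0]],
    [-1,[0,18,0],[0,0,0]],
    [-1,[0,24,0],[0,0,0]],
    [-1,[0,30,0],[0,0,0]]
  ]
}}

```text
t: 9.4
tool_pos: [0.5814, -0.1324, 0.1573]
eef_rot: [-0.13, 0.99, 0.052, -0.006]
wrist_force: [0.4, 0.0, -1.2]
gripper_width: 0.0237
grip_force: 35.0
```

Request:
{"fn": "servo_tool", "kwargs": {
  "moves": [
    [-1,[0,2,0],[0,0,0]],
    [-1,[0,2,0],[0,0,0]],
    [-1,[0,2,0],[0,0,0]]
  ]
}}

```text
t: 9.65
tool_pos: [0.5816, -0.1336, 0.157]
eef_rot: [-0.131, 0.99, 0.052, -0.006]
wrist_force: [-0.4, 0.3, -0.2]
gripper_width: 0.0235
grip_force: 35.0
```

```bash
python3 -c "
from h import *
tcp();y,_=save('top','top4')
x,_=save('side','side4')
cv2.imwrite('pics/s4.png',np.hstack([cv2.resize(x[100:250,180:330],(400,400)),cv2.resize(y[80:230,240:440],(400,400))])[:,:,::-1])"
```

```text
tcp s,c,h [np.float64(-1.4), np.float64(1.5), np.float64(79.3)] [-0.4  0.3 -0.2]
```

View pics/s4.png

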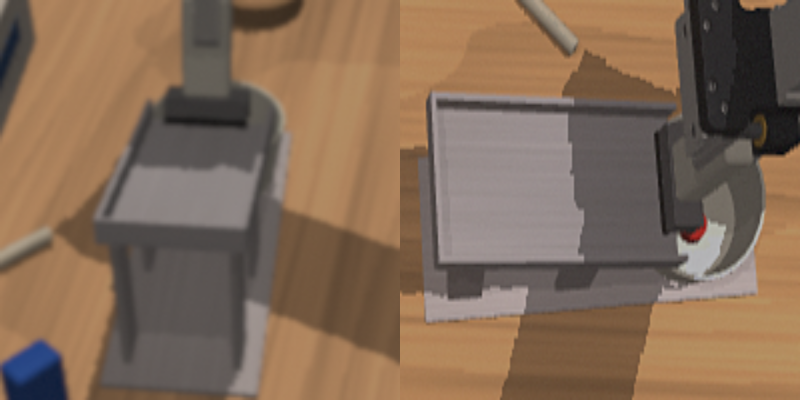

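The tray is clear behind the blade and one red cap is visible inside the cup at (693,232). I'll lift and move away to look into the cup.

Request:
{"fn": "servo_tool", "kwargs": {
  "moves": [
    [-1,[0,0,-20],[0,0,0]],
    [-1,[0,0,-45],[0,0,0]],
    [-1,[0,0,-80],[0,0,0]],
    [-1,[0,-38,-90],[-5,0,0]],
    [-1,[0,-76,-90],[-10,0,0]]
  ]
}}

```text
t: 10.17
tool_pos: [0.5773, -0.0871, 0.2661]
eef_rot: [-0.042, 0.998, 0.048, 0.001]
wrist_force: [2.2, 2.4, -0.4]
gripper_width: 0.0235
grip_force: 35.0
```

Request:
{"fn": "servo_tool", "kwargs": {
  "moves": [
    [-1,[0,-38,0],[-5,0,0]],
    [-1,[0,-76,0],[-5,0,0]],
    [-1,[0,-114,0],[-5,0,0]],
    [-1,[0,-150,0],[-5,0,0]],
    [-1,[0,-185,0],[-5,0,0]]
  ]
}}

```text
t: 10.58
tool_pos: [0.5563, 0.1019, 0.2803]
eef_rot: [-0.0, 0.999, 0.053, 0.001]
wrist_force: [1.2, 0.5, -1.8]
gripper_width: 0.0242
grip_force: 35.0
```

```bash
python3 -c "
from h import *
y,_=save('top','top5');x,_=save('side','side5')
cv2.imwrite('pics/s5.png',np.hstack([cv2.resize(x[100:250,180:330],(400,400)),cv2.resize(y[80:230,240:440],(400,400))])[:,:,::-1])
o=get_obs();print(o['tool_pos'],o['joint_positions'].round(2));delta((.5895,.2812,.25),8.0)"
```

```text
[0.55582959 0.10600576 0.28078464] [ 0.17  0.29 -0.51  1.68  0.15  1.21 -1.83]
shift [  53.1 -170.2   31.2] rot [ 2.000e-02 -1.900e-01 -9.155e+01]
```

View pics/s5.png

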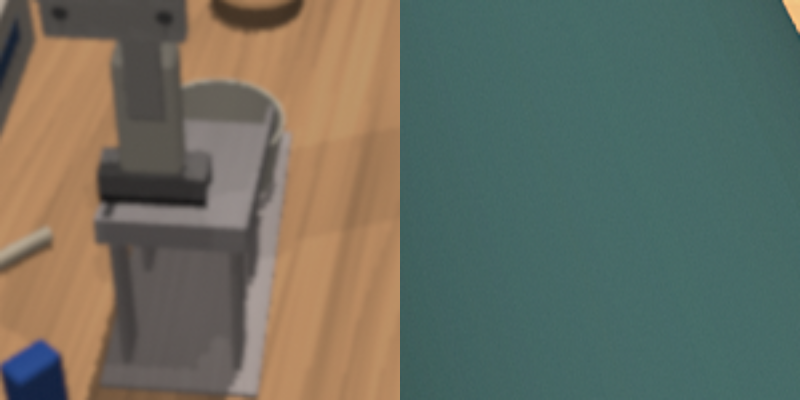

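The arm blocks the top view, and the side view shows no caps left on the visible floor. I'll go on to above the pad and check the cup from there.

Request:
{"fn": "servo_tool", "kwargs": {
  "moves": [
    [-1,[12,-38,0],[0,0,0]],
    [-1,[24,-76,0],[0,0,0]],
    [-1,[36,-114,0],[0,0,0]],
    [-1,[47,-150,0],[0,0,0]],
    [-1,[53,-170,0],[0,0,0]]
  ]
}}

```text
t: 11.1
tool_pos: [0.5915, 0.2783, 0.2796]
eef_rot: [-0.001, 0.999, 0.054, 0.0]
wrist_force: [0.2, 1.2, -1.9]
gripper_width: 0.0236
grip_force: 35.0
```

Request:
{"fn": "servo_tool", "kwargs": {
  "moves": [
    [-1,[0,0,0],[0,0,-7]],
    [-1,[0,0,0],[0,0,-14]],
    [-1,[0,0,0],[0,0,-21]],
    [-1,[0,0,0],[0,0,-28]],
    [-1,[0,0,0],[0,0,-35]]
  ]
}}

```text
t: 11.52
tool_pos: [0.592, 0.2738, 0.2798]
eef_rot: [0.0, 0.936, 0.353, 0.0]
wrist_force: [-0.1, 0.1, -0.8]
gripper_width: 0.0236
grip_force: 35.0
```

Request:
{"fn": "servo_tool", "kwargs": {
  "moves": [
    [-1,[0,0,0],[0,0,-7]],
    [-1,[0,0,0],[0,0,-14]],
    [-1,[0,0,0],[0,0,-21]],
    [-1,[0,0,0],[0,0,-28]],
    [-1,[0,0,0],[0,0,-35]]
  ]
}}

```text
t: 11.93
tool_pos: [0.5921, 0.2737, 0.2798]
eef_rot: [0.0, 0.786, 0.618, 0.0]
wrist_force: [0.6, -0.3, -1.8]
gripper_width: 0.0241
grip_force: 35.0
```

Request:
{"fn": "servo_tool", "kwargs": {
  "moves": [
    [-1,[0,0,0],[0,0,-7]],
    [-1,[0,0,0],[0,0,-14]],
    [-1,[0,0,0],[0,0,-21.5]],
    [-1,[0,0,0],[0,0,-21.5]],
    [-1,[0,0,0],[0,0,-21.5]]
  ]
}}

```text
t: 12.35
tool_pos: [0.5921, 0.2737, 0.2797]
eef_rot: [0.0, 0.661, 0.751, 0.0]
wrist_force: [-0.3, 0.6, -0.8]
gripper_width: 0.0236
grip_force: 35.0
```

```bash
python3 -c "
from h import *
y,dp=save('top','top6');P=pts('top',dp)
hsv=cv2.cvtColor(y,cv2.COLOR_RGB2HSV)
m=((hsv[...,0]<8)|(hsv[...,0]>172))&(hsv[...,1]>130)&(hsv[...,2]>50);m[:100]=0
k,l,s,ce=cv2.connectedComponentsWithStats(m.astype(np.uint8))
for i in range(1,k):
  if s[i,4]>10: print(s[i],np.median(P[l==i],0).round(3))
x,_=save('side','side6')
cv2.imwrite('pics/s6.png',np.hstack([cv2.resize(x[100:400,100:400],(400,400)),cv2.resize(y[80:230,240:440],(400,400))])[:,:,::-1])
o=get_obs();print(o['tool_pos'],o['joint_positions'].round(2));delta((.5895,.2812,.12),8.0)"
```

```text
[0.59212495 0.27379642 0.27974218] [ 0.09  0.55 -0.86  1.45  0.42  1.33 -0.66]
shift [  7.7  -1.8 159.7] rot [ 0.05  0.   -0.77]
```

View pics/s6.png

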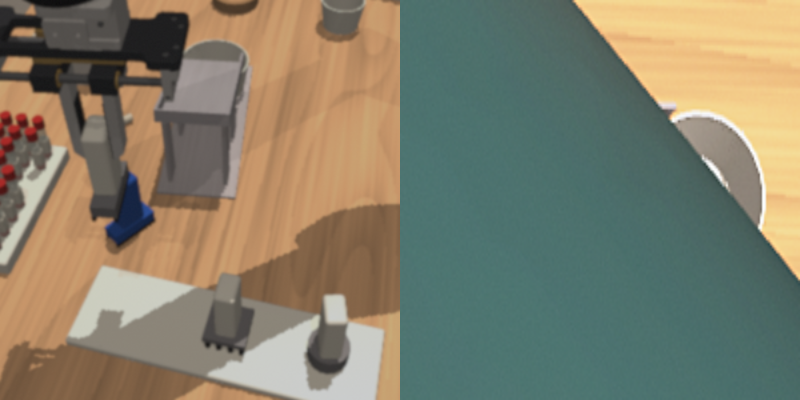

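The wiper hangs over its empty place on the pad. The side view shows the tray floor clear, though the arm still covers most of the cup. Now lowering.

Request:
{"fn": "servo_tool", "kwargs": {
  "moves": [
    [-1,[7.7,-1.8,0],[0,0,-0.8]],
    [-1,[7.7,-1.8,40],[0,0,-0.8]],
    [-1,[7.7,-1.8,80],[0,0,-0.8]],
    [-1,[7.7,-1.8,120],[0,0,-0.8]],
    [-1,[7.7,-1.8,150],[0,0,-0.8]]
  ]
}}

```text
t: 12.87
tool_pos: [0.5883, 0.2814, 0.1269]
eef_rot: [0.0, 0.655, 0.756, -0.0]
wrist_force: [0.5, -0.5, -0.3]
gripper_width: 0.0238
grip_force: 35.0
```

Request:
{"fn": "servo_tool", "kwargs": {
  "moves": [
    [-1,[0,0,5],[0,0,0]],
    [-1,[0,0,10],[0,0,0]],
    [-1,[0,0,10],[0,0,0]],
    [-1,[0,0,10],[0,0,0]],
    [-1,[0,0,10],[0,0,0]]
  ]
}}

```text
t: 13.28
tool_pos: [0.5902, 0.282, 0.1218]
eef_rot: [0.001, 0.654, 0.756, 0.002]
wrist_force: [0.3, -0.9, -1.0]
gripper_width: 0.0239
grip_force: 35.0
```

```bash
python3 -c "
from h import *
x,dp=save('side','side7');P=pts('side',dp)
q=P[(abs(P[...,0]-.588)<.05)&(abs(P[...,1]-.283)<.05)]
for z0,z1 in((.03,.06),(.06,.1)):
  g=q[(q[:,2]>z0)&(q[:,2]<z1)]; print(len(g),g.min(0).round(3),g.max(0).round(3), cv2.minAreaRect((g[:,:2]*1000).astype(np.float32)))
delta((.5895,.2812,.09),8.0)
o=get_obs();print(o['wrist_force'])
hsv=cv2.cvtColor(x,cv2.COLOR_RGB2HSV)
m=((hsv[...,0]<8)|(hsv[...,0]>172))&(hsv[...,1]>130)&(hsv[...,2]>50)
m&=(P[...,0]>.48)&(P[...,0]<.68)&(P[...,1]<.1)&(P[...,1]>-.3);print('red',m.sum(),P[m].mean(0) if m.any() else '')"
```

```text
138 [0.572 0.253 0.043] [0.597 0.319 0.06 ] ((577.8272094726562, 288.7619934082031), (68.3729019165039, 23.60559844970703), 76.48238372802734)
490 [0.572 0.256 0.06 ] [0.599 0.319 0.1  ] ((588.5684204101562, 288.54620361328125), (26.303300857543945, 61.485965728759766), 7.767910957336426)
shift [-0.5 -0.8 31.5] rot [ 0.18 -0.03  0.26]
[-1.00651867  0.029553   -1.37995248]
red 0
```

Request:
{"fn": "servo_tool", "kwargs": {
  "moves": [
    [-1,[-0.5,-1,12],[0,0,0.3]],
    [-1,[-0.5,-1,20],[0,0,0.3]],
    [-1,[-0.5,-1,26],[0,0,0.3]],
    [-1,[-0.5,-1,29],[0,0,0.3]],
    [-1,[-0.5,-1,29],[0,0,0.3]]
  ]
}}

```text
t: 13.75
tool_pos: [0.5883, 0.2808, 0.0903]
eef_rot: [0.0, 0.656, 0.755, -0.0]
wrist_force: [0.4, 0.1, -0.6]
gripper_width: 0.0239
grip_force: 35.0
```

Request:
{"fn": "servo_tool", "kwargs": {
  "moves": [
    [-1,[0,0,1],[0,0,0]],
    [-1,[0,0,2],[0,0,0]],
    [-1,[0,0,2],[0,0,0]],
    [-1,[0,0,2],[0,0,0]]
  ]
}}

```text
t: 14.08
tool_pos: [0.5886, 0.281, 0.0898]
eef_rot: [0.0, 0.656, 0.755, 0.0]
wrist_force: [-6.7, -4.4, 19.0]
gripper_width: 0.0236
grip_force: 35.0
```

```bash
python3 -c "
from h import *
delta((.5895,.2812,.09),8.0)
o=get_obs();print(o['wrist_force'])"
```

```text
shift [ 0.1  1.  -0.2] rot [ 0.07  0.01 -0.03]
[-6.69934776 -4.36744265 19.04815919]
```

Request:
{"fn": "servo_tool", "kwargs": {
  "moves": [
    [-1,[0,0,-0.7],[0,0,0]],
    [-1,[0,0,-1],[0,0,0]],
    [-1,[0,0,-1],[0,0,0]]
  ]
}}

```text
t: 14.33
tool_pos: [0.5886, 0.2809, 0.0899]
eef_rot: [0.0, 0.656, 0.755, 0.0]
wrist_force: [-2.5, 0.1, 6.3]
gripper_width: 0.0237
grip_force: 35.0
```

Request:
{"fn": "servo_tool", "kwargs": {
  "moves": [
    [-0.3,[0,0,0],[0,0,0]],
    [-0.1,[0,0,0],[0,0,0]],
    [0.1,[0,0,0],[0,0,0]],
    [0.2,[0,0,0],[0,0,0]],
    [0.2,[0,0,0],[0,0,0]]
  ]
}}

```text
t: 14.75
tool_pos: [0.5886, 0.2807, 0.0896]
eef_rot: [0.0, 0.656, 0.755, 0.0]
wrist_force: [-0.3, -0.1, 0.1]
gripper_width: 0.0538
grip_force: 0.0
```

Request:
{"fn": "servo_tool", "kwargs": {
  "moves": [
    [0.2,[0,0,-10],[0,0,0]],
    [0.2,[0,0,-25],[0,0,0]],
    [0.2,[0,0,-50],[0,0,0]],
    [0.2,[0,0,-90],[0,0,0]],
    [0.2,[0,0,-130],[0,0,0]]
  ]
}}

```text
t: 15.17
tool_pos: [0.5878, 0.2808, 0.2223]
eef_rot: [-0.0, 0.656, 0.755, 0.0]
wrist_force: [0.6, -0.2, -0.3]
gripper_width: 0.0564
grip_force: 0.0
```

Request:
{"fn": "servo_tool", "kwargs": {
  "moves": [
    [0.2,[-30,0,-20],[0,0,0]],
    [0.2,[-60,-15,-40],[0,0,0]],
    [0.2,[-60,-50,-40],[0,0,0]],
    [0.2,[-60,-90,-40],[0,0,0]],
    [0.2,[-60,-130,-40],[0,0,0]]
  ]
}}

```text
t: 15.58
tool_pos: [0.4665, 0.203, 0.2605]
eef_rot: [0.001, 0.657, 0.754, 0.001]
wrist_force: [-0.5, 0.9, 1.2]
gripper_width: 0.0562
grip_force: 0.0
```

Request:
{"fn": "servo_tool", "kwargs": {
  "moves": [
    [0.2,[30,-25,0],[0,0,0]],
    [0.2,[60,-50,0],[0,0,0]],
    [0.2,[90,-75,0],[0,0,0]],
    [0.2,[120,-75,0],[0,0,0]],
    [0.2,[150,-75,0],[0,0,0]]
  ]
}}

```text
t: 16.0
tool_pos: [0.3718, 0.3426, 0.2615]
eef_rot: [0.002, 0.656, 0.755, 0.001]
wrist_force: [1.1, -0.7, 0.8]
gripper_width: 0.0564
grip_force: 0.0
```

```bash
cat > chk.py <<'E'
from h import *
print(get_obs()['tool_pos'])
for nm in('side','top'):
    y,dp=save(nm,nm+'9');P=pts(nm,dp)
    hsv=cv2.cvtColor(y,cv2.COLOR_RGB2HSV)
    m=((hsv[...,0]<8)|(hsv[...,0]>172))&(hsv[...,1]>110)&(hsv[...,2]>40)&(P[...,0]<.7)&(P[...,1]>-.4)
    k,l,s,ce=cv2.connectedComponentsWithStats(m.astype(np.uint8))
    for i in range(1,k):
        if s[i,4]>6: print(nm,'red',s[i],np.median(P[l==i],0).round(3))
    box=lambda x0,x1,y0,y1,z0,z1:P[(P[...,0]>x0)&(P[...,0]<x1)&(P[...,1]>y0)&(P[...,1]<y1)&(P[...,2]>z0)&(P[...,2]<z1)]
    for z0,z1 in((.106,.125),(.018,.04)):
        q=box(.53,.64,.2,.33,z0,z1)
        if len(q)>10: print(nm,len(q),cv2.minAreaRect((q[:,:2]*1000).astype(np.float32)))
    f=box(.5,.66,-.25,-.1,0,.06); print(nm,'cup pts',len(f))
E
python3 chk.py
```

```text
[0.37179934 0.34261238 0.26152224]
side 343 ((587.4215698242188, 285.1036376953125), (24.184589385986328, 36.897926330566406), 8.164265632629395)
side 362 ((587.130615234375, 285.48858642578125), (26.50526237487793, 64.65399932861328), 7.708895683288574)
side cup pts 1087
top red [378 146  15  25 259] [ 0.584 -0.144  0.021]
top 335 ((587.3110961914062, 280.9964294433594), (23.66905975341797, 35.81930160522461), 8.609992980957031)
top 341 ((587.5328369140625, 280.8937683105469), (26.23140525817871, 63.94305419921875), 8.03172779083252)
top cup pts 4024
```

The red area inside the cup is 259 px, twice a single cap's, so both caps are in. The wiper stands upright within about 1 mm of its original place.

```bash
python3 -c "
from workcell import *
print(hand_in())"
```

```text
the job is handed in; nothing more can be done
None
```

I swept both red caps into the cup with the wiper, stood it upright again within about 1 mm of its original place on the foam pad, and handed the job in at about 16 s; no verdict came back.

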